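# Load the detergent cassette past the spring catch of the dosing dock

## Task

Press the orange pedal of the dosing dock down with a fingertip and, keeping it down, push the blue detergent cassette along the channel over the spring catch until it is fully home at the end wall. Then take the hand away so that the catch springs up behind the cassette and locks it in. Only press and push: never lift or tip the cassette, and leave everything else on the table where it stands.

Things in the scene. Friction and masses are not known exactly. Their poses are not given: they have to be found in the camera images.
- dock: white-grey plastic dosing dock, fixed; 310 mm long (local x -160 to 150), channel 83 mm wide, open above and at its -x end. Origin on the table, mid channel; local +x is the way the cassette is pushed in, z up. Channel floor 22 mm above the table. Low grey rail at local y -42 to -47.5 mm (top at 28 mm), higher one at y 42 to 48.5 mm (top at 52 mm). Pedal along the -y side.
- catch_tooth (a point): top centre of the catch's orange tooth, which stands up through a slot in the channel floor and blocks the way: local x of the dock 20 to 32 mm, y -30 to 30 mm, 8 mm proud of the floor (30 mm above the table) while the pedal is up. One rigid piece with the pedal.
- catch_pad (a point): centre of the top face of the long orange pedal, which moves straight up and down with the tooth. Top flat, 185 mm long (dock's local x -150 to 35 mm), 32 mm wide (local y -50 to -82 mm), 44 mm above the table when up, 30 mm fully down.
- catch (a joint): how far pedal and tooth are pressed down: 0 m up (a spring returns it), 0.014 m fully down on its stop. From 0.008 m the tooth is below the channel floor; hold it at 0.010 to 0.013 m. The spring pushes up with about 2 N when up, 4 N fully down, wherever the pedal is pressed. A cassette standing over the tooth keeps it down at about 0.008 m.
- cassette: blue detergent cassette, 100 mm long (x), 80 wide (y), 50 tall plus a white cap (30 across, 12 high) on its +x half; 0.5 to 0.8 kg, loose on the channel floor, 1.5 mm play each side, its x along the dock's x. Origin: centre of its underside. Starts with its leading face 8 to 40 mm short of the tooth, 40+ mm of channel free behind it. Home: origin at dock x = 82 to 87 mm, past the tooth.
- dock_stop (a point): the foot of the inner face of the grey end wall (13 mm thick, top 67 mm above the table; inner face at local x 137 mm of the dock), on the channel's centre line, 22 mm above the table; the cassette's leading face meets it when home
- spare_cassette: a spare cassette of the same size (100 x 80 x 62 mm) but white with a green cap, standing loose on the table to the left; origin at the centre of its underside. To be left alone.
- cup: small yellow dosing cup, 60 mm across, 60 mm tall, standing loose beside the far end of the dock on its pedal side; origin at the centre of its underside. To be left alone.
- jar: small glass jar with steel lid, 60 mm across, 75 mm tall, standing loose beside the dock on the side away from the pedal; origin at the centre of its underside. To be left alone.
- blue_bottle: blue detergent bottle, 72 mm across, 190 mm tall, loose on the right; origin at the centre of its underside. To be left alone.
- white_bottle: white softener bottle, 66 mm across, 170 mm tall, loose on the right; origin at the centre of its underside. To be left alone.
- brush: wooden scrubbing brush with white bristles down, 150 x 50 mm, 40 mm tall, lying loose on the left; origin at the middle of its underside. To be left alone.
- tin: small green tin, 56 mm across, 60 mm tall, loose on the far right; origin at the centre of its underside. To be left alone.
Things that resemble listed ones, but are neither listed nor needed, are in the scene too. What is shaped like the cassette but black, red or turquoise is not meant.

How it is judged:
On the way, in this order (a step that is already met when the one before it is completed fails the run):
1. the pedal is pressed down far enough to clear the way (at least 8.5 mm) while the cassette is still before the tooth (value of joint catch above 0.0085 m and x of cassette in the frame of dock below -0.029 m and not (z of cassette in the frame of dock above 0.028 m or angle between cassette's own z axis and vertical above 0.12 rad)), for 0.1 s.
2. the cassette, standing flat on the channel floor, has slid at least 15 mm over the lowered tooth (value of joint catch above 0.006 m and x of cassette in the frame of dock between -0.015 and 0.078 m and not (z of cassette in the frame of dock above 0.028 m or angle between cassette's own z axis and vertical above 0.12 rad)), for 0.1 s.
At the end, for the whole second after the job is handed in: The blue cassette stands flat and at rest in the channel, square to it, at the end wall (origin 80.5 to 89 mm along the dock's x, within 6.5 mm of touching the wall), and the catch is up again behind it (pedal within 3 mm of its rest height), the hand clear (x of cassette in the frame of dock between 0.0805 and 0.089 m and y of cassette in the frame of dock between -0.004 and 0.004 m and z of cassette in the frame of dock between 0.019 and 0.025 m and angle between the x axis of cassette and the x axis of dock, either way round below 0.06 rad and angle between cassette's own z axis and vertical below 0.05 rad and value of joint catch below 0.003 m and linear speed of cassette below 0.02 m/s).
It fails at once if the cassette is lifted more than 6 mm off the channel floor or tipped by more than 0.12 rad (z of cassette in the frame of dock above 0.028 m or angle between cassette's own z axis and vertical above 0.12 rad).
It fails at once if a bystander (spare cassette, cup, jar, bottles, brush, tin) is moved by more than 25 mm, lifted or knocked over (distance of any of spare_cassette, cup, jar, blue_bottle, white_bottle, brush, tin from where it was at the start of the episode above 0.025 m).
It also fails if it takes over 38 s, if anything falls off the work surface, if the arm or the gripper's body presses on something with over 40 N, if the wrist force passes 120 N, or if a joint passes its speed limit or range.

## Robot

A 7-joint arm with a two-finger parallel gripper is mounted at the origin on the work surface. World frame = base frame: x ahead of the robot, y to its left, z up, the work surface at z = 0. Lengths are in m, angles in rad, forces in N, time in s.
With the tool pointing down it reaches from about 0.4 to 0.85 m from the base axis. Payload 6.9 kg.
Tool frame: the origin (TCP) lies at the very end of the fingers, on their centre line; the grasp point (between the pads) lies 19 mm behind it; z points along the fingers, y is the line along which they close (so a half turn about z gives the same grasp; the last joint's range is limited). The gripper opens to 85 mm and grips with 20 to 120 N. Pads are 22 mm wide; open, the fingers measure 114 mm over their backs; the gripper's body (76 mm by 85 mm) begins 54 mm behind the grasp point. The pads swing forward as they close: fully open they stand 13 mm farther back than shut.
Start: joints at [1.387, 0.507, -0.238, 1.5, 0.126, 1.149, -0.155], TCP at [0.178, -0.599, 0.231] pointing down, gripper open.
Joint ranges: [-3.08, 3.08], [-0.24, 2.05], [-1.43, 1.35], [0, 2.5], [-1.52, 4.66], [0.17, 1.96], [-2.89, 2.89]. Speed limits (rad/s): [2.39, 2.39, 3.14, 3.14, 3.14, 3.14, 3.14].

## Interface

Orientations are given as a 3x3 rotation matrix whose columns are the frame's x, y, z axes.
In Python, from rig import env, vision, models gives the robot as it stands.
- The arm moves only by the shell command python3 -m crank 'ROWS' [FORCE]. ROWS is JSON, a list that holds one entry, the list of rows, each a list of 7 numbers: the turn, a rotation vector about the world's x, y, z in units of 6 degrees (1.0 is 6 degrees), then the shift along the world's x, y, z in m, then the gripper command: -1 is fully open, 1 is shut, values between are in proportion. A call has exactly 8 rows; each row shifts and turns the commanded pose from where the row before left it; what a row does not reach is not made up. A row lasts 1/10 s, in which the tool goes at most 50 mm and 8.59 degrees, less where a joint would pass 70% of its speed; a pose out of reach is approached as far as the arm can. A call is refused whole if a number of a shift passes 0.05 or a number of a turn 1, either way. A call with a gripper value outside its range is refused whole. The fingers move at their own pace and stop on an object; FORCE is the grip in N (left out, the last holds). Time passes only in rows, so rows that do not move let the fingers close, or fill a call up. It gives the time, the measured TCP pose, the force, the opening and the grip force at its end, in the units of the state.
- env.state(): the state, without advancing time (a new reading comes with each control period).
- vision.get_image(name): name is "side" or "top" or "wrist"; returns (picture, depth): 400x640x3 uint8, red, green, blue; 400x640 float32, m along the optical axis (not along the pixel's ray), 0 where there is no reading.
- vision.get_calibration(name): a dict with "fx", "fy", "cx", "cy" (pixels), "k1" (the pictures are not rectified: a ray, as slopes to the right and down, at radius r is drawn at 1 + k1 r^2 times it, then the intrinsics apply), "eye" and "rotation" of the camera in the world; the wrist camera has in their place "hand_eye" (4x4, takes a point from camera to tool coordinates, whose origin is the TCP and whose axes are the flange's). Camera axes: x right, y down, z forward; pixel columns grow to the right and rows downward; lengths in m; the calibration is good to about 2 mm. A picture is of the moment at which its call begins: read the wrist's pose just before it. get_calibration takes no time and is no camera call.
- env.finish_job(): hands the job in; it is judged then, once.
Trained networks look in the newest picture that a camera, given by its name, has taken for a name from the list of things; names that differ only in an ending like _2 or _b are one class to them, and where a whole thing is asked for, a point or a joint stands for the part that bears it (a point fixed in the world has none). Each returns a list of dicts, best first, with "conf" (0 to 1); they miss things now and then, are a little off and sometimes report something else, mostly with a low value. They report only what shows in the picture. A call takes as long as a camera call. They do not tell look-alikes from the thing itself.
- models.boxes_of(name, camera): "box" ([left, top, right, bottom] in pixels, round what is visible of it).
- models.masks_of(name, camera): "pixels" (400x640 bool, what is visible of it) and "box" ([left, top, right, bottom] in pixels, round what is visible of it).
- models.spot_point(name, camera): "centre" ([column, row] in pixels: a listed point, or the origin of a listed thing).
The state is a dict: "time_s": time; "joint_pos": joint angles; "joint_velocities": joint speeds; "joint_efforts": joint torques, N m; "tcp_pos": TCP position; "eef_rot": TCP orientation; "force": force on the tool from outside, world axes, zero at the start; "wrist_torque": the same for the moment, N m; "gripper_width": finger opening in m; "grasp_force": force on a finger pad.
Only numpy, scipy, OpenCV 4.12 (cv2) and the standard library are available. Lean on these libraries where they do the work, as an engineer would, in place of code of your own. Each camera call takes 0.05 s, during which the arm holds its last target. There are 200 camera calls.

## Working session

There is one attempt and no reset: what is moved stays moved. The work goes in short steps, Python scripts to look and compute and a shell command to move; the robot and the scene stay as the last step left them, time stands still between calls to the robot, and variables do not carry over. Pictures are saved under pics/ and viewed, at most 10 in all, crops included, and the job is handed in when it is done.

```bash
ls; mkdir -p pics; cat > h.py <<'E'
import numpy as np, cv2
from rig import env, vision, models
def ray(cal,u,v):
    x=(u-cal["cx"])/cal["fx"]; y=(v-cal["cy"])/cal["fy"]; a,b=x,y
    for _ in range(20):
        s=1+cal["k1"]*(a*a+b*b); a,b=x/s,y/s
    return a,b
def pose(cal,name):
    if name!="wrist": return np.array(cal["eye"]),np.array(cal["rotation"])
    s=env.state(); H=np.array(cal["hand_eye"]); R=np.array(s["eef_rot"])
    return R@H[:3,3]+np.array(s["tcp_pos"]),R@H[:3,:3]
def at_z(name,u,v,z):
    c=vision.get_calibration(name); e,R=pose(c,name)
    a,b=ray(c,np.asarray(u,float),np.asarray(v,float)); d=R@np.array([a,b,np.ones_like(a)])
    return (e[:,None]+d.reshape(3,-1)*((z-e[2])/d.reshape(3,-1)[2])).T
def cloud(name,depth):
    c=vision.get_calibration(name); e,R=pose(c,name)
    v,u=np.mgrid[0:400,0:640]; a,b=ray(c,u,v)
    P=np.stack([a*depth,b*depth,depth],-1)@R.T+e
    return P
E
python3 - <<'E'
from h import *
for n in("top","side"):
    im,d=vision.get_image(n); cv2.imwrite(f"pics/{n}.png",im[:,:,::-1])
    c=vision.get_calibration(n); print(n,np.round(c["eye"],3),np.round(c["rotation"],2).tolist(),c["fx"])
    for t in ("dock","cassette","catch_tooth","catch_pad","dock_stop"):
        r=models.spot_point(t,n); print(t,[(np.round(q["centre"]).tolist(),round(q["conf"],2)) for q in r[:4]])
s=env.state();print(s["time_s"],np.round(s["eef_rot"],3).tolist(),s["force"])
c=vision.get_calibration("wrist");print(c)
E
```

```text
pics
top [0.401 0.004 1.181] [[-0.02, -0.99, 0.12], [-1.0, 0.02, -0.03], [0.02, -0.12, -0.99]] 383.1433165596095
dock [([293.0, 210.0], 0.55)]
cassette [([380.0, 190.0], 0.97), ([314.0, 145.0], 0.8), ([254.0, 255.0], 0.71), ([310.0, 206.0], 0.66)]
catch_tooth [([290.0, 204.0], 0.59)]
catch_pad [([309.0, 184.0], 0.6)]
dock_stop [([249.0, 209.0], 0.97), ([311.0, 202.0], 0.19)]
side [0.472 0.787 0.97 ] [[-1.0, -0.07, 0.05], [-0.08, 0.76, -0.65], [0.0, -0.65, -0.76]] 398.45331318013774
dock [([330.0, 220.0], 0.74)]
cassette [([385.0, 186.0], 0.91), ([327.0, 206.0], 0.78), ([378.0, 262.0], 0.71), ([317.0, 160.0], 0.6)]
catch_tooth [([328.0, 222.0], 0.81)]
catch_pad [([306.0, 195.0], 0.97)]
dock_stop [([327.0, 260.0], 0.82)]
0.6 [[0.959, 0.285, -0.0], [0.285, -0.959, 0.0], [-0.0, -0.0, -1.0]] [-0.08002868  0.20685627  0.02560279]
{'fx': 311.60501413562645, 'fy': 311.60501413562645, 'cx': 318.5803662907391, 'cy': 202.80849535157577, 'k1': -0.0569578191716766, 'hand_eye': array([[ 3.64735188e-04, -9.65873009e-01, -2.59015824e-01,
         6.63930710e-02],
       [ 9.99999096e-01,  6.87603079e-04, -1.15592319e-03,
        -1.07244409e-03],
       [ 1.29457509e-03, -2.59015168e-01,  9.65872386e-01,
        -1.42838496e-01],
       [ 0.00000000e+00,  0.00000000e+00,  0.00000000e+00,
         1.00000000e+00]])}
```

View pics/top.png

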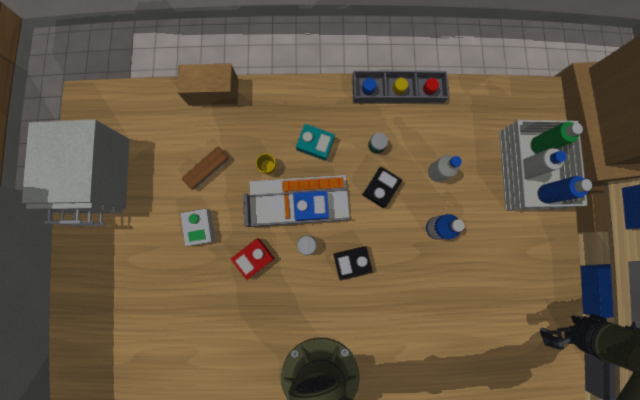

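View pics/side.png

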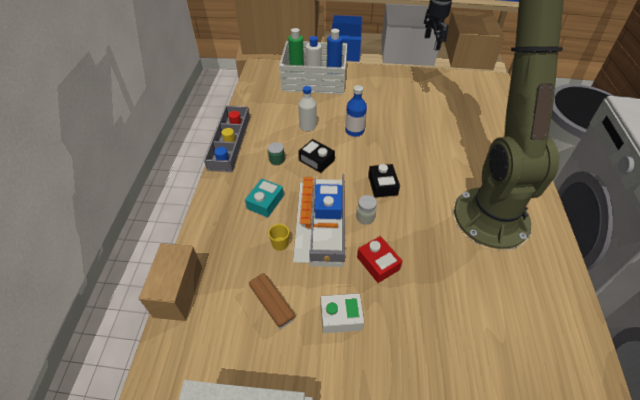

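Look-alikes for the blue cassette, in the top view: black (382,187) and (353,263), turquoise (315,141), red (252,258), and white with a green cap (196,227), which is the spare. The target is the blue one at (311,206), standing in the dock channel. The pedal is the orange strip at (313,184).

```bash
python3 - <<'E'
from h import *
im,d=vision.get_image("top")
cv2.imwrite("pics/crop.png",cv2.resize(im[165:240,230:370,::-1],None,fx=5.5,fy=5.5,interpolation=cv2.INTER_CUBIC))
P=cloud("top",d); hsv=cv2.cvtColor(im,cv2.COLOR_RGB2HSV)
roi=np.zeros((400,640),bool); roi[165:240,230:370]=1
orange=roi&(hsv[...,0]>8)&(hsv[...,0]<18)&(hsv[...,1]>200)&(hsv[...,2]>150)&(P[...,2]>.015)
blue=roi&(hsv[...,0]>105)&(hsv[...,0]<125)&(hsv[...,1]>150)&(P[...,2]>.055)
for n,m in(("orange",orange),("blue",blue)):
    k,l,st,c=cv2.connectedComponentsWithStats(m.astype(np.uint8))
    for i in range(1,k):
        if st[i,4]<15: continue
        q=P[l==i]; print(n,c[i],st[i,4],np.round(np.median(q,0),3),cv2.minAreaRect((q[:,:2]*1000).astype(np.float32)))
q=P[roi&(P[...,2]>.015)]; print("dock",cv2.minAreaRect((q[:,:2]*1000).astype(np.float32)))
for t in("cup","jar"):
    for r in models.spot_point(t,"top")[:2]: print(t,r["conf"],at_z("top",*r["centre"],0))
E
```

```text
blue [308.87587413 205.48426573] 572 [0.504 0.024 0.071] ((473.3331298828125, 16.534900665283203), (146.53565979003906, 96.28076934814453), 2.720440626144409)
dock ((499.50018310546875, 35.07313537597656), (370.43927001953125, 229.90199279785156), 78.51903533935547)
jar 0.78 [[0.39340132 0.02540505 0.        ]]
jar 0.41 [[0.58189213 0.01207167 0.        ]]
```

View pics/crop.png

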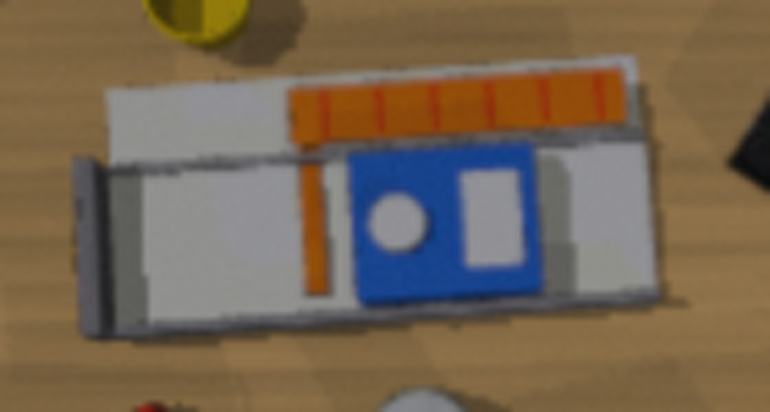

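The crop shows the blue cassette with a white cap at (445,205) in the top picture, on the end-wall side, standing short of the orange tooth at (287,206). The orange pedal runs along its far side.

```bash
python3 - <<'E'
from h import *
px=np.array([(290,92),(293,142),(622,70),(627,125),(303,163),(308,295)],float)/5.5+[230,165]
loc=np.array([(35,-82),(35,-50),(-150,-82),(-150,-50),(32,-30),(32,30)])/1000
W=np.array([at_z("top",u,v,z)[0][:2] for (u,v),z in zip(px,[.044]*4+[.03]*2)])
a=loc-loc.mean(0);b=W-W.mean(0)
th=np.arctan2((a[:,0]*b[:,1]-a[:,1]*b[:,0]).sum(),(a*b).sum())
R=np.array([[np.cos(th),-np.sin(th)],[np.sin(th),np.cos(th)]]);t=W.mean(0)-R@loc.mean(0)
print(np.degrees(th),t,np.round((W-loc@R.T-t)*1000,1))
c=np.array([(349,153),(530,144),(541,290),(360,304)],float)/5.5+[230,165]
C=np.array([at_z("top",u,v,.072)[0][:2] for u,v in c]); print("cassette local",np.round((C-t)@R*1000,1))
for u,v in [(265,162)]: print("cup local",(at_z("top",u,v,.05)[0][:2]-t)@R)
for p in[(-.10,-.066),(-.135,-.030),(.015,-.03)]: print(p,R@p+t)
print("jar loc",(np.array([.393,.025])-t)@R)
E
```

```text
91.90161941417551 [0.50563261 0.0634977 ] [[-4.8 -0.6]
 [-0.3 -1. ]
 [-1.6  2.9]
 [-0.   2. ]
 [ 9.7 -1.6]
 [-2.9 -1.8]]
cassette local [[  2.4 -38.4]
 [-93.6 -38.5]
 [-95.3  39.2]
 [  0.1  41.8]]
cup local [ 0.08503908 -0.13876239]
(-0.1, -0.066) [ 0.5749146  -0.03425712]
(-0.135, -0.03) [ 0.54009585 -0.07043245]
(0.015, -0.03) [0.53511834 0.07948495]
jar loc [-0.03473897  0.11384807]
```

```bash
python3 -m crank '[[[0,0,0.8,0.01,0.015,0.03,-0.2],[0,0,0.8,0.015,0.03,0.03,-0.2],[0,0,0.8,0.023,0.04,0.01,-0.2],[0,0,0.8,0.023,0.04,0,-0.2],[0,0,0.8,0.023,0.04,0,-0.2],[0,0,0.8,0.023,0.04,0,-0.2],[0,0,0.8,0.023,0.04,0,-0.2],[0,0,0.8,0.023,0.04,0,-0.2]]]'
python3 -m crank '[[[0,0,0.8,0.024,0.04,0,-0.2],[0,0,0.8,0.024,0.04,0,-0.2],[0,0,0.8,0.024,0.04,0,-0.2],[0,0,0.8,0.024,0.04,0,-0.2],[0,0,0.8,0.024,0.04,0,-0.2],[0,0,0.8,0.024,0.04,0,-0.2],[0,0,0.8,0.024,0.04,0,-0.2],[0,0,0.8,0.024,0.03,0,-0.2]]]'
python3 - <<'E'
from h import *
s=env.state();print(s["time_s"],s["tcp_pos"],np.round(s["eef_rot"],3).tolist(),s["gripper_width"],s["force"],np.round(s["joint_pos"],2))
im,d=vision.get_image("wrist");cv2.imwrite("pics/w1.png",im[:,:,::-1]);np.save("w1.npy",im)
E
```

```text
time_s: 1.55
tcp_pos: [0.3416, -0.3124, 0.3016]
eef_rot: [[0.572, 0.82, 0.0], [0.82, -0.572, -0.001], [-0.0, 0.001, -1.0]]
force: [-0.1, -0.0, -0.7]
gripper_width: 0.0514
grasp_force: 0.0
time_s: 2.35
tcp_pos: [0.5336, -0.0012, 0.3017]
eef_rot: [[-0.064, 0.998, 0.001], [0.998, 0.064, 0.0], [0.0, 0.001, -1.0]]
force: [0.3, -0.4, -0.1]
gripper_width: 0.0513
grasp_force: 0.0
2.35 [ 0.53362154 -0.00117187  0.30173594] [[-0.064, 0.998, 0.001], [0.998, 0.064, 0.0], [0.0, 0.001, -1.0]] 0.051349140248307404 [ 0.33192677 -0.35957613 -0.1084287 ] [ 0.5   0.38 -0.79  1.61  0.28  1.26 -0.28]
```

View pics/w1.png

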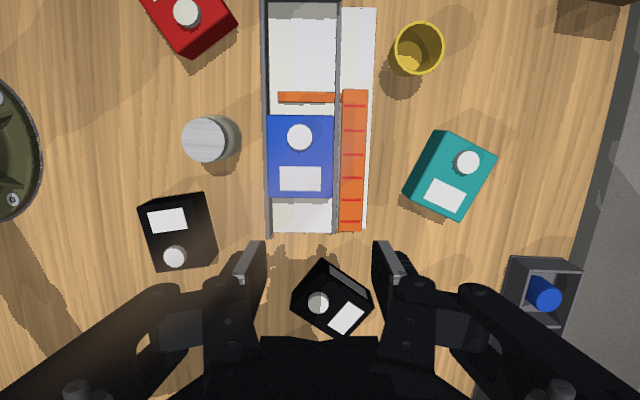

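The wrist view shows the blue cassette at (300,155) with its cap toward the tooth at (306,97). The pedal is at (353,160). The finger tips are at (250,260) and (385,260), and the black look-alike lies behind the dock at (332,300).

```bash
python3 - <<'E'
from h import *
im=np.load("w1.npy"); hsv=cv2.cvtColor(im,cv2.COLOR_RGB2HSV)
roi=np.zeros((400,640),bool); roi[80:240,265:375]=1
m=roi&(hsv[...,0]>3)&(hsv[...,0]<17)&(hsv[...,1]>190)&(hsv[...,2]>120)
m2=roi&(hsv[...,0]>105)&(hsv[...,0]<125)&(hsv[...,1]>150)
def q(pts): return cv2.boxPoints(cv2.minAreaRect((pts*1000).astype(np.float32)))
def W(mask,z): v,u=np.nonzero(mask); return at_z("wrist",u,v,z)[:,:2]
k,l,st,c=cv2.connectedComponentsWithStats(m.astype(np.uint8))
for i in range(1,k):
    if st[i,4]>60:
        z=.044 if st[i,3]>60 else .03
        w=W(l==i,z); print(st[i],cv2.minAreaRect((w*1000).astype(np.float32)),np.round(q(w)).tolist())
w=W(cv2.morphologyEx(m2.astype(np.uint8),cv2.MORPH_OPEN,np.ones((3,3)))>0,.072); print("cass",cv2.minAreaRect((w*1000).astype(np.float32)),np.round(q(w)).tolist())
E
```

```text
[339 168  25  63 226] ((583.3389282226562, -27.22820281982422), (30.265989303588867, 85.26769256591797), 3.3614208698272705) [[566.0, 14.0], [571.0, -71.0], [601.0, -69.0], [596.0, 16.0]]
cass ((512.492919921875, 45.65910339355469), (77.98887634277344, 60.58611297607422), 4.035782337188721) [[471.0, 73.0], [476.0, 13.0], [554.0, 18.0], [549.0, 79.0]]
```

```bash
python3 - <<'E'
from h import *
im=np.load("w1.npy").astype(int); r,g,b=im[...,0],im[...,1],im[...,2]
roi=np.zeros((400,640),bool); roi[80:240,265:372]=1
print(im[160,345:362:4].tolist(),im[97,300],im[220,350],im[190,290],im[120,290])
m=roi&(r>140)&(r-b>110); m2=roi&(b-r>60)
def W(mask,z): v,u=np.nonzero(mask); return at_z("wrist",u,v,z)[:,:2]
def rep(n,mask,z):
    w=(W(mask,z)*1000).astype(np.float32); R=cv2.minAreaRect(w); print(n,R,np.round(cv2.boxPoints(R)).tolist())
tooth=m.copy(); tooth[:,338:]=0; tooth[110:]=0
ped=m.copy(); ped[:,:338]=0
rep("tooth",tooth,.03); rep("pedal",ped,.044); 
m2=cv2.morphologyEx(m2.astype(np.uint8),cv2.MORPH_CLOSE,np.ones((3,3)))>0
rep("cass",m2,.072)
v,u=np.nonzero(m2); print(u.min(),u.max(),v.min(),v.max())
print(models.spot_point("cassette","wrist")[:2])
E
```

```text
[[197, 119, 86], [198, 117, 80], [202, 117, 73], [213, 121, 69], [214, 119, 65]] [204 114  57] [192  79  47] [168 176 203] [ 54  97 195]
tooth ((515.4933471679688, 100.03506469726562), (70.0701904296875, 11.044471740722656), 4.121188163757324) [[480.0, 103.0], [481.0, 92.0], [551.0, 97.0], [550.0, 108.0]]
pedal ((580.2048950195312, 20.711830139160156), (33.215545654296875, 181.1485595703125), 4.514974117279053) [[557.0, 110.0], [571.0, -71.0], [604.0, -68.0], [590.0, 112.0]]
cass ((513.8360595703125, 27.249568939208984), (78.74942016601562, 97.68636322021484), 3.981624126434326) [[471.0, 73.0], [478.0, -24.0], [557.0, -19.0], [550.0, 79.0]]
266 333 115 197
[{'centre': [192.8, 10.0], 'conf': 0.96}, {'centre': [301.7, 153.1], 'conf': 0.83}]
```

```bash
python3 -m crank '[[[0,0,0,0.018,-0.045,0,-0.2],[0,0,0,0,0,-0.04,-0.2],[0,0,0,0,0,-0.04,-0.2],[0,0,0,0,0,-0.04,-0.2],[0,0,0,0,0,-0.04,-0.2],[0,0,0,0,0,-0.04,-0.2],[0,0,0,0,0,-0.04,-0.2],[0,0,0,0,0,0,-0.2]]]'
python3 - <<'E'
from h import *
s=env.state();print(s["tcp_pos"],s["force"])
im,d=vision.get_image("wrist");cv2.imwrite("pics/w2.png",im[:,:,::-1])
E
```

```text
time_s: 3.25
tcp_pos: [0.5473, -0.0505, 0.0571]
eef_rot: [[-0.057, 0.998, -0.009], [0.998, 0.057, -0.0], [0.0, -0.009, -1.0]]
force: [-0.9, -0.4, -0.7]
gripper_width: 0.051
grasp_force: 0.0
[ 0.54733576 -0.05046742  0.05711571] [-0.9332573  -0.43055295 -0.66487569]
```

View pics/w2.png

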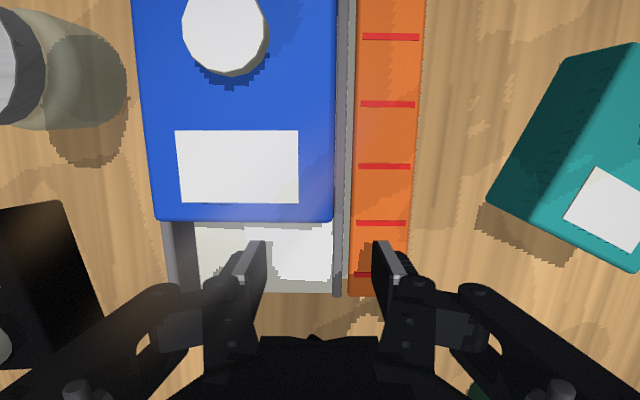

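The pedal finger, at (390,260), is over the orange pedal, and the other finger, at (250,265), is in the channel behind the middle of the cassette. Next I press down in steps.

```bash
python3 -m crank '[[[0,0,0,0.003,0,-0.003,-0.2],[0,0,0,0,0,-0.003,-0.2],[0,0,0,0,0,-0.003,-0.2],[0,0,0,0,0,-0.003,-0.2],[0,0,0,0,0,0,-0.2],[0,0,0,0,0,0,-0.2],[0,0,0,0,0,0,-0.2],[0,0,0,0,0,0,-0.2]]]'
python3 -c "
from h import *
for i in range(3):
  s=env.state();print(s['tcp_pos'],s['force']); vision.get_image('wrist')"
```

```text
time_s: 4.1
tcp_pos: [0.554, -0.0491, 0.0494]
eef_rot: [[-0.058, 0.998, 0.0], [0.998, 0.058, 0.0], [-0.0, 0.0, -1.0]]
force: [0.3, -0.6, -0.7]
gripper_width: 0.0513
grasp_force: 0.0
[ 0.55400824 -0.04910193  0.04936911] [ 0.29476525 -0.55941214 -0.66794697]
[ 0.55401259 -0.04907946  0.04933634] [-0.27759075 -0.2775688  -0.30340103]
[ 0.55399441 -0.04908665  0.04931015] [-0.51443045 -0.5899886  -0.67013686]
```

```bash
for i in 1; do python3 -m crank '[[[0,0,0,0,0,-0.003,-0.2],[0,0,0,0,0,-0.003,-0.2],[0,0,0,0,0,-0.002,-0.2],[0,0,0,0,0,0,-0.2],[0,0,0,0,0,0,-0.2],[0,0,0,0,0,0,-0.2],[0,0,0,0,0,0,-0.2],[0,0,0,0,0,0,-0.2]]]'|grep -E 'tcp|force|wid'; done
python3 -m crank '[[[0,0,0,0,0,-0.002,-0.2],[0,0,0,0,0,-0.002,-0.2],[0,0,0,0,0,-0.001,-0.2],[0,0,0,0,0,0,-0.2],[0,0,0,0,0,0,-0.2],[0,0,0,0,0,0,-0.2],[0,0,0,0,0,0,-0.2],[0,0,0,0,0,0,-0.2]]]'|grep -E 'tcp|force'
```

```text
tcp_pos: [0.554, -0.0491, 0.0413]
force: [0.3, -0.5, 0.0]
gripper_width: 0.0514
grasp_force: 0.0
tcp_pos: [0.5541, -0.0491, 0.0364]
force: [0.8, -0.0, 3.4]
grasp_force: 1.0
```

```bash
python3 -m crank '[[[0,0,0,0,0,-0.002,-0.2],[0,0,0,0,0,-0.002,-0.2],[0,0,0,0,0,0,-0.2],[0,0,0,0,0,0,-0.2],[0,0,0,0,0,0,-0.2],[0,0,0,0,0,0,-0.2],[0,0,0,0,0,0,-0.2],[0,0,0,0,0,0,-0.2]]]'|grep -E 'tcp|force'
python3 - <<'E'
from h import *
f=[]
for n in("wrist","side","top","wrist"):
    im,d=vision.get_image(n); f.append(env.state()["force"][2]); P=cloud(n,d)
    i=im.astype(int); m=(i[...,0]>130)&(i[...,0]-i[...,2]>90)
    ex=np.array([-.066,.998]);ey=np.array([-.998,-.066]); q=P[...,:2]-[.5105,.0737]
    x,y=q@ex,q@ey; m&=(d>0)&(x>-.1)&(x<.03)&(y>-.08)&(y<-.052)
    t=(i.min(-1)>130)&(x>-.145)&(x<-.128)&(abs(y)<.03)
    z=P[...,2]; print(n,m.sum(),np.median(z[m]) if m.any() else 0, "floor",t.sum(),np.median(z[t]) if t.any() else 0)
print(f)
E
```

```text
tcp_pos: [0.5541, -0.0491, 0.0323]
force: [2.0, -0.4, 2.0]
grasp_force: 1.3
wrist 12604 0.03576498823953493 floor 1782 0.02217667722294267
side 269 0.03423305518142661 floor 0 0
top 262 0.035008749881710766 floor 4 0.020388477636107627
wrist 12621 0.03577359031359614 floor 1770 0.022180658899604022
[np.float64(2.061396453869431), np.float64(2.102557547002249), np.float64(2.3983373739057288), np.float64(2.287092429465055)]
```

```bash
python3 -m crank '[[[0,0,0,0,0,-0.002,-0.2],[0,0,0,0,0,-0.001,-0.2],[0,0,0,0,0,0,-0.2],[0,0,0,0,0,0,-0.2],[0,0,0,-0.0003,0.004,0,-0.2],[0,0,0,-0.0003,0.004,0,-0.2],[0,0,0,-0.0003,0.004,0,-0.2],[0,0,0,0,0,0,-0.2]]]'|grep -E 'tcp|force'
python3 -m crank '[[[0,0,0,-0.0003,0.005,0,-0.2],[0,0,0,-0.0003,0.005,0,-0.2],[0,0,0,-0.0003,0.005,0,-0.2],[0,0,0,-0.0003,0.005,0,-0.2],[0,0,0,-0.0003,0.005,0,-0.2],[0,0,0,0,0,0,-0.2],[0,0,0,0,0,0,-0.2],[0,0,0,0,0,0,-0.2]]]'|grep -E 'tcp|force'
cat > chk.py <<'E'
from h import *
import sys
s=env.state(); print(s["time_s"],s["force"])
n="wrist"; im,d=vision.get_image(n); P=cloud(n,d)
if len(sys.argv)>1: cv2.imwrite(sys.argv[1],im[:,:,::-1])
i=im.astype(int); z=P[...,2]
ex=np.array([-.066,.998]);ey=np.array([-.998,-.066])
t=(np.array(s["tcp_pos"])[:2]-[.5105,.0737]); print("tcp local",t@ex,t@ey)
q=P[...,:2]-[.5105,.0737]; x,y=q@ex,q@ey
m=(i[...,0]>130)&(i[...,0]-i[...,2]>90)&(d>0)&(x>-.14)&(x<.034)&(y>-.08)&(y<-.052)
print("pedal z",m.sum(),np.median(z[m]) if m.any() else 0)
b=(i[...,2]-i[...,0]>60)&(z>.066)&(z<.078)&(abs(y)<.06)
if b.any(): print("cass x",np.percentile(x[b],[.5,99.5]),"y",np.percentile(y[b],[.5,99.5]),"z",np.median(z[b]),"rect",cv2.minAreaRect((np.stack([x[b],y[b]],1)*1000).astype(np.float32)))
E
python3 chk.py
```

```text
tcp_pos: [0.5526, -0.0371, 0.0292]
force: [0.4, -3.9, 3.6]
grasp_force: 1.4
tcp_pos: [0.5514, -0.012, 0.0292]
force: [0.1, -2.1, 3.8]
grasp_force: 1.5
8.45 [ 0.13444197 -2.10230607  3.80624427]
tcp local -0.08822343740379608 -0.03513088302030218
pedal z 16866 0.0326068083579245
cass x [-0.07323009  0.01412258] y [-0.03586148  0.04230048] z 0.07222309850583752 rect ((-29.11907958984375, 3.879680633544922), (91.04271697998047, 80.296875), 0.46569517254829407)
```

```bash
python3 -m crank '[[[0,0,0,-0.0004,0.006,0,-0.2],[0,0,0,-0.0004,0.007,0,-0.2],[0,0,0,-0.0004,0.007,0,-0.2],[0,0,0,-0.0005,0.007,0,-0.2],[0,0,0,-0.0005,0.007,0,-0.2],[0,0,0,-0.0005,0.007,0,-0.2],[0,0,0,-0.0005,0.007,0,-0.2],[0,0,0,0,0,0,-0.2]]]'|grep -E 'tcp|force'; python3 chk.py pics/w3.png
```

```text
tcp_pos: [0.5483, 0.0364, 0.0293]
force: [-0.4, -1.6, 3.8]
grasp_force: 1.5
9.3 [-0.44983907 -1.61136475  3.83255766]
tcp local -0.03967208589843064 -0.03528525022052483
pedal z 9488 0.03267584299612408
cass x [-0.02472336  0.06259742] y [-0.03627494  0.04182104] z 0.07222826375058505 rect ((19.29271697998047, 3.3618507385253906), (90.54277801513672, 80.02236938476562), 0.09852663427591324)
```

View pics/w3.png

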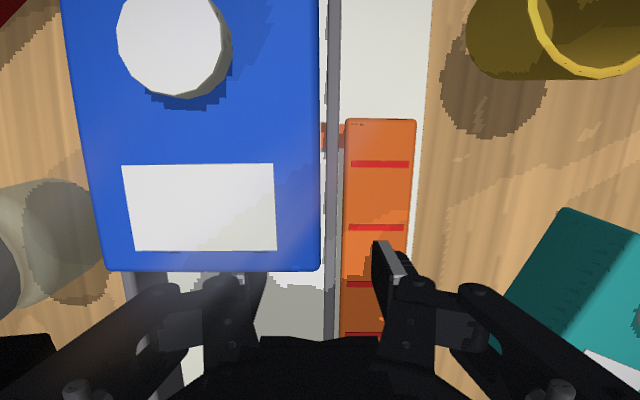

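Cassette and pedal are both visible: the cassette's rear edge is at row 270, the finger is still on the pedal at (390,265), and the cup at (560,50) is clear.

```bash
python3 -m crank '[[[0,0,0,-0.0004,0.006,0,-0.2],[0,0,0,-0.0005,0.008,0,-0.2],[0,0,0,-0.0005,0.008,0,-0.2],[0,0,0,-0.0005,0.008,0,-0.2],[0,0,0,-0.0005,0.008,0,-0.2],[0,0,0,-0.0005,0.008,0,-0.2],[0,0,0,-0.0005,0.008,0,-0.2],[0,0,0,0,0,0,-0.2]]]'|grep -E 'tcp|force'; python3 chk.py
```

```text
tcp_pos: [0.5449, 0.0904, 0.0293]
force: [0.0, -1.6, 3.7]
grasp_force: 1.5
10.15 [ 0.04442294 -1.57528679  3.65936218]
tcp local 0.014399165394589663 -0.03538430880066993
pedal z 2797 0.032567033882640456
cass x [0.02949094 0.11658315] y [-0.03690093  0.041282  ] z 0.0722588640186456 rect ((73.37413024902344, 2.892192840576172), (80.04548645019531, 90.12433624267578), 89.59935760498047)
```

```bash
python3 -m crank '[[[0,0,0,-0.0001,0.002,0,-0.2],[0,0,0,-0.0001,0.002,0,-0.2],[0,0,0,-0.0001,0.001,0,-0.2],[0,0,0,0,0.001,0,-0.2],[0,0,0,0,0,0,-0.2],[0,0,0,0,0,0,-0.2],[0,0,0,0,0,0,-0.2],[0,0,0,0,0,0,-0.2]]]'|grep -E 'tcp|force'; python3 chk.py
```

```text
tcp_pos: [0.5447, 0.093, 0.0291]
force: [1.7, -8.7, 5.4]
grasp_force: 1.4
11.0 [ 1.68727268 -8.69982429  5.35206171]
tcp local 0.01700675199837998 -0.0354197918318145
pedal z 2512 0.032356971631280304
cass x [0.03191925 0.11943413] y [-0.03697009  0.04119327] z 0.07221812081952068 rect ((75.99687957763672, 2.683574676513672), (79.74056243896484, 90.46661376953125), 89.76652526855469)
```

```bash
python3 - <<'E'
from h import *
a,_=vision.get_image("side"); b,_=vision.get_image("wrist")
A=cv2.resize(a[170:275,280:400],None,fx=4,fy=4,interpolation=cv2.INTER_CUBIC)
B=cv2.resize(b[0:200],(440,138)); B=b[0:400:1,60:400]
h=max(A.shape[0],B.shape[0]); pad=lambda i:np.pad(i,((0,h-i.shape[0]),(0,0),(0,0)))
o=np.hstack([pad(A),pad(B)])[:,:800]; cv2.imwrite("pics/s4.png",o[:,:,::-1]); print(o.shape,env.state()["force"])
E
```

```text
(420, 800, 3) [ 0.29888159 -7.75340356  4.99866637]
```

View pics/s4.png

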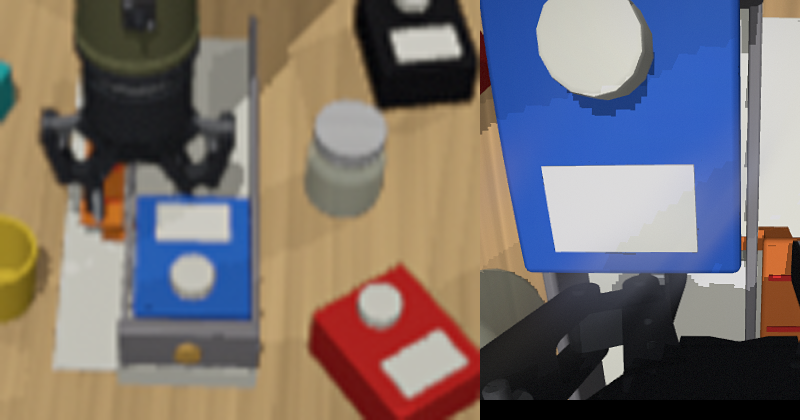

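The left half (side view) shows the cassette's front up against the end wall near (190,320), and the force has risen to 8 N, so it is home. I'll back off slightly with the pedal still down, then lift.

```bash
python3 -m crank '[[[0,0,0,0.0003,-0.005,0,-0.2],[0,0,0,0.0005,-0.007,0,-0.2],[0,0,0,0,0,0,-0.2],[0,0,0,0,0,0.005,-0.2],[0,0,0,0,0,0.01,-0.2],[0,0,0,0,0,0.02,-0.2],[0,0,0,0,0,0.03,-0.2],[0,0,0,0,0,0,-0.2]]]'|grep -E 'tcp|force'
python3 -m crank '[[[0,0,0,0.001,-0.02,0.04,-0.2],[0,0,0,0.001,-0.02,0.04,-0.2],[0,0,0,0.001,-0.02,0.04,-0.2],[0,0,0,0.001,-0.02,0.03,-0.2],[0,0,0,0,0,0,-0.2],[0,0,0,0,0,0,-0.2],[0,0,0,0,0,0,-0.2],[0,0,0,0,0,0,-0.2]]]'|grep -E 'tcp|force'
python3 chk.py pics/w5.png
```

```text
tcp_pos: [0.5469, 0.085, 0.0979]
force: [0.7, 0.4, 0.1]
grasp_force: 0.0
tcp_pos: [0.5486, 0.0048, 0.243]
force: [0.8, 0.9, -0.1]
grasp_force: 0.0
12.75 [ 0.79171115  0.94974372 -0.12344899]
tcp local -0.0713193013399934 -0.03348458576438797
pedal z 3585 0.04431935305880563
cass x [0.03065788 0.10283606] y [-0.03699537  0.04165531] z 0.07241151127693748 rect ((66.72833251953125, 2.7311553955078125), (79.3448715209961, 73.69244384765625), 89.76055908203125)
```

View pics/w5.png

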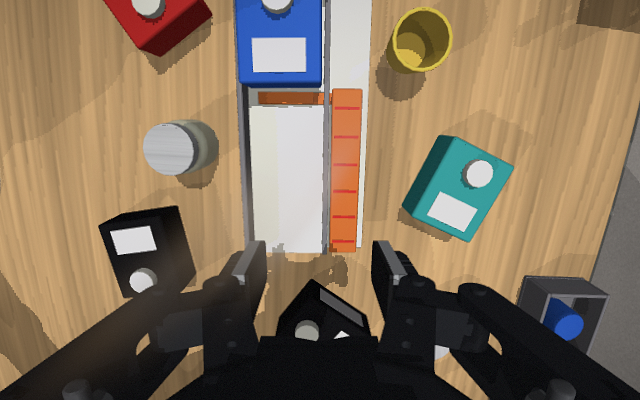

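The pedal is back up at z = 0.0443. The tooth stands up behind the cassette at (292,98), the cassette's rear edge is at row 85, and the cup and jar have not moved.

```bash
python3 -c "
from rig import env
print(env.finish_job())"
```

```text
the job is handed in; nothing more can be done
None
```

The blue cassette is home against the end wall, the catch is up behind it (pedal at its rest height), the hand is clear, no bystander was seen to move, and I handed the job in at about 13 s; no verdict came back.

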